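# Plug the relays and the contact block into their rail bases

## Robot

A 6-joint arm with a two-finger parallel gripper is mounted at the origin on a cart in front of the work surface, level with it; the furniture and walls round the work are solid. World frame = base frame: x ahead of the robot, y to its left, z up, the work surface at z = 0. Lengths are in m, angles in rad, forces in N, time in s.
With the tool pointing down it reaches from about 0.35 to 0.95 m from the base axis. Payload 17.4 kg.
Tool frame: the origin (TCP) lies on the centre line of the jaws, within the pads' length; the fingertips stand tips_ahead ahead of it and the grasp point (between the pads) lies 3 mm ahead of it (tips_ahead is the distance from the TCP to the fingertips, in m); x points along the fingers, y is the direction in which the jaws open and shut, and the axes are right-handed (so a half turn about x gives the same grasp; the last joint's range is limited). The gripper opens to 93 mm and grips with 3 to 60 N. Pads are 15 mm wide; open, the fingers measure 128 mm over their backs; the gripper's body (75 mm by 188 mm) begins 65 mm behind the grasp point.
Start: joints at [-1.359, 0.116, 1.442, -0, 1.584, -0.038], TCP at [0.167, -0.654, 0.241] pointing down, gripper open.
Joint ranges: [-2.83, 2.83], [-0.83, 2.19], [0.07, 2.5], [-1.14, 4.28], [0.01, 3], [-2.97, 2.97]. Speed limits (rad/s): [1.89, 1.89, 2.22, 3.14, 3.14, 3.14].

## Interface

Orientations are given as a unit quaternion [x, y, z, w].
In Python, from workcell import * gives the robot as it stands.
- The arm moves only by the shell command python3 -m handwheel 'ROWS' [FORCE]. ROWS is JSON, a list of rows, each an object with "dr": the turn, a rotation vector about the world's x, y, z in rad, a list of three; "dp": the shift along the world's x, y, z in mm, a list of three; "claw": the opening, from -1 (shut) to 1 (fully open). A call has exactly 10 rows; each row shifts and turns the commanded pose from where the row before left it; what a row does not reach is not made up. A row lasts 1/8 s, in which the tool goes at most 62.5 mm and 10.7 degrees, less where a joint would pass 70% of its speed; a pose out of reach is approached as far as the arm can. A call is refused whole if a number of a shift passes 62.5 or a number of a turn 0.188, either way. A call with a gripper value outside its range is refused whole. The fingers move at their own pace and stop on an object; FORCE is the grip in N (left out, the last holds). Time passes only in rows, so rows that do not move let the fingers close, or fill a call up. It gives the time, the measured TCP pose, the force and the opening at its end, in the units of the state.
- get_obs(): the state, without advancing time (a new reading comes with each control period).
- camera(name): name is "scene" or "side" or "wrist"; returns the picture (420x560x3 uint8, red, green, blue); there is no depth.
- camera_info(name): a dict with "fx", "fy", "cx", "cy" (pixels), "R" (3x3) and "t" (3): a world point X has camera coordinates R X + t. Camera axes: x right, y down, z forward; pixel columns grow to the right and rows downward; lengths in m; the calibration is good to about 2 mm. A picture is of the moment at which its call begins: read the wrist's pose just before it. camera_info takes no time and is no camera call; for the wrist camera it gives the pose at the moment of the call.
- hand_in(): hands the job in, once; it reports no verdict.
The state is a dict: "t": time; "joint_positions": joint angles; "dq": joint speeds; "tau": joint torques, N m; "ee_pos": TCP position; "eef_rot": TCP orientation; "force": force on the tool from outside, world axes, zero at the start; "wrist_torque": the same for the moment, N m; "finger_gap": opening from 0.0 (shut) to 1.0 (fully open).
Only numpy, scipy, OpenCV 4.12 (cv2) and the standard library are available. Lean on these libraries where they do the work, as an engineer would, in place of code of your own. Each camera call takes 0.05 s, during which the arm holds its last target. There are 200 camera calls.

## Task

Finish fitting out the small control plate on the bench: plug the two clear relays, the time relay and the auxiliary contact block each into the one device on the rail whose opening fits its foot (the contact block goes on top of the contactor). Press every one fully home, so that its body sits flush on its base, and leave them all there, let go.

Things in the scene. Friction and masses are not known exactly. Their poses are not given: they have to be found in the camera images.
- square_relay_mid (a point): Large relay, square clear case 38 x 38 mm with the coil seen inside; foot of blades 30 x 30 mm below. 64 mm high in all, stands on its foot: foot 10 mm (lowest 3 mm tapered by 2 mm a side), body 54 mm. Point: its centre, 32 mm over the foot's underside; axes along its sides, z up. Belongs in square_base; any quarter turn fits.
- small_relay_mid (a point): Small relay, clear case 28 mm (x) by 26 mm (y); foot of blades 20 mm (x) by 18 mm (y) below. 56 mm high in all, stands on its foot: foot 10 mm (lowest 3 mm tapered by 2 mm a side), body 46 mm. Point: its centre, 28 mm over the foot's underside; axes along its sides, z up. Belongs in small_base; x axis along the base's x, either way round.
- time_relay_mid (a point): Time relay, opaque grey case 48 mm (x) by 30 mm (y), round dial 4 mm high on top; foot of blades 38 mm (x) by 18 mm (y) below. 68 mm high in all, stands on its foot: foot 10 mm (lowest 3 mm tapered by 2 mm a side), body 58 mm. Point: its centre, 34 mm over the foot's underside; axes along its sides, z up. Belongs in long_base; x axis along the base's x, either way round.
- contact_block_mid (a point): Low dark contact block, 32 mm (x) by 44 mm (y), eight screws and a 3 mm tab on top; two studs 16 mm (x) by 12 mm (y) below, at y = -13 and +13 mm. 44 mm high in all, stands on its foot: foot 10 mm (lowest 3 mm tapered by 2 mm a side), body 34 mm. Point: its centre, 22 mm over the foot's underside; axes along its sides, z up. Belongs in contactor; x axis along the contactor's x, either way round.
- square_base_mouth (a point): Rail base, 80 mm (x) by 46 mm (y), dark grey, for square_relay. One square opening 34 x 34 mm in its flat top, 13 mm deep. Point: middle of that top (39 mm over the bench); z up, x across the rail. It is 46 mm long in x; screw ends beyond it 28 mm over the bench. Fully home, the body rests on the flat top, square_relay_mid 22 mm over this point.
- small_base_mouth (a point): Smallest rail base, 66 mm (x) by 34 mm (y), dark grey, for small_relay. One small opening 24 mm (x) by 22 mm (y) in its flat top, 13 mm deep. Point: middle of that top (39 mm over the bench); z up, x across the rail. It is 36 mm long in x; screw ends beyond it 28 mm over the bench. Fully home, the body rests on the flat top, small_relay_mid 18 mm over this point.
- long_base_mouth (a point): Longest, narrow rail base, 92 mm (x) by 36 mm (y), dark grey, for time_relay. One long opening 42 mm (x) by 22 mm (y) in its flat top, 13 mm deep. Point: middle of that top (39 mm over the bench); z up, x across the rail. It is 54 mm long in x; screw ends beyond it 28 mm over the bench. Fully home, the body rests on the flat top, time_relay_mid 24 mm over this point.
- contactor_mouth (a point): Contactor, tallest on the rail, light grey, 86 mm (x) by 52 mm (y), for contact_block. Two openings 20 mm (x) by 16 mm (y), at y = -13 and +13 mm in its flat top, 13 mm deep. Point: middle of that top (59 mm over the bench); z up, x across the rail. It is 40 mm long in x; screw ends beyond it 46 mm over the bench. Fully home, the body rests on the flat top, contact_block_mid 12 mm over this point.
- plate: Steel plate 147 x 340 mm, fixed on the bench. Origin: bench height under the rail's middle; rail along y, x away from the robot. Far side: wiring duct 33 mm high, 47 to 78 mm from the rail's centre line. The four devices are fixed on the rail in changing order, 60 to 80 mm apart. Sprung contacts in each resist the foot's last 4 mm: its weight is not enough, it needs a push of up to 8 N.
Mind the look-alikes: they are no part of the job. Leave any purple look-alike of the part that bears contact_block_mid alone.

How it is judged:
By the outcome, as a careful person would: the job done as asked, in the order asked, and still so for the second after the job is handed in, with the robot touching nothing.
It also fails if it takes over 99 s, if anything falls off the work surface, if the arm or the gripper's body presses on something with over 40 N, if the wrist force passes 120 N, or if a joint passes its speed limit or range.

## Working session

There is one attempt and no reset: what is moved stays moved. The work goes in short steps, Python scripts to look and compute and a shell command to move; the robot and the scene stay as the last step left them, time stands still between calls to the robot, and variables do not carry over. Pictures are saved under pics/ and viewed, about 12 in all and at most 16, crops included, and the job is handed in when it is done.

```bash
ls; mkdir -p pics; cat > h.py <<'E'
from workcell import *
import numpy as np, cv2
def snap(cam,name):
    im=np.array(camera(cam)); cv2.imwrite('pics/'+name,im[:,:,::-1]); return im
def ray(cam,u,v,z,info=None):
    c=info or camera_info(cam); R=np.array(c['R']);t=np.array(c['t'])
    d=R.T@np.array([(u-c['cx'])/c['fx'],(v-c['cy'])/c['fy'],1]); o=-R.T@t
    return o+d*(z-o[2])/d[2]
def proj(cam,X,info=None):
    c=info or camera_info(cam); p=np.array(c['R'])@np.array(X)+np.array(c['t'])
    return np.array([c['fx']*p[0]/p[2]+c['cx'],c['fy']*p[1]/p[2]+c['cy']])
E
python3 - <<'E'
from h import *
print(get_obs())
for c in('scene','side','wrist'):
    i=camera_info(c);R=np.array(i['R']);print(c,i['fx'],-R.T@np.array(i['t']),R[2])
    snap(c,c+'0.png')
E
```

```text
pics
{'t': 0.0, 'joint_positions': array([-1.35883751e+00,  1.16456266e-01,  1.44226078e+00, -1.19524279e-05,
        1.58399366e+00, -3.77790869e-02]), 'dq': array([ 0.00090981,  0.00176815, -0.00135534,  0.00024968, -0.00019186,
       -0.00170709]), 'tau': array([-4.75144116e-03, -7.21259594e+01, -6.22610092e+01,  7.76648149e-02,
        2.37659767e-02, -2.79388297e-05]), 'ee_pos': array([ 0.16679021, -0.65388346,  0.23992799]), 'eef_rot': array([-0.70156255, -0.08845977,  0.70163973, -0.08767291]), 'force': array([-0.0402796 , -0.13464614,  0.14160718]), 'wrist_torque': array([ 0.02749013,  0.00661033, -0.03060165]), 'finger_gap': 0.9994719296871257}
scene 442.5980786431141 [-0.23440168 -0.57399     0.58048048] [ 0.71448169  0.5202941  -0.46777127]
side 437.5435173022123 [-0.52373262 -0.33140825  0.76924387] [ 0.81326588  0.25568265 -0.52270928]
wrist 333.87810479704126 [ 0.23863903 -0.63651627  0.38336117] [-0.25602857 -0.06461645 -0.96450717]
```

View pics/scene0.png

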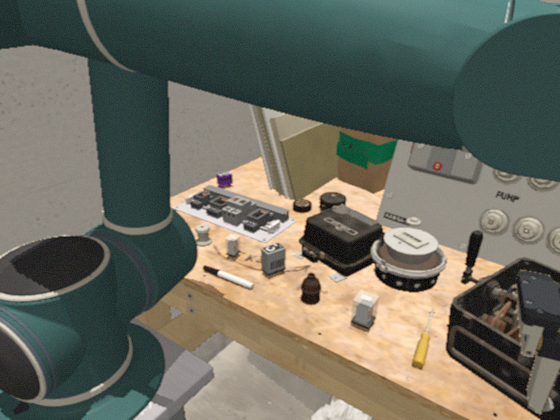

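View pics/side0.png

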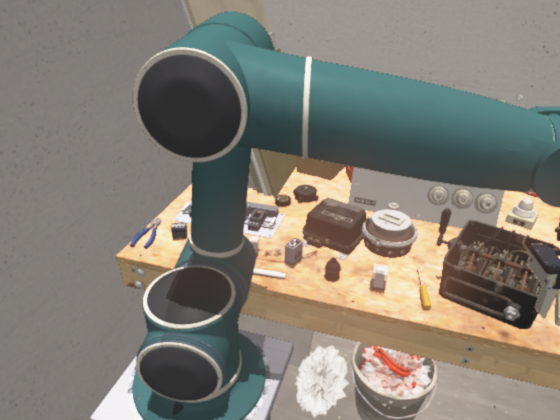

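Scene: plate with rail around (235,212). Candidates: clear cased (363,310) or (232,243), grey time relay (273,260), purple look-alike (224,180). Side: dark block at (178,230), hidden behind the arm in the scene view. Next, rough positions and enlarged crops.

```bash
python3 - <<'E'
from h import *
for n,u,v in [('clear1',363,322),('clear2',232,252),('grey',273,270),('knob',202,243),('purple',224,186),('plateL',178,210),('plateR',292,237),('plateT',208,187),('brown',310,300)]:
    print(n,ray('scene',u,v,0).round(3))
for n,u,v in [('dark',178,236),('grey',293,260),('clear1',379,287)]:
    print('side',n,ray('side',u,v,0).round(3))
a=cv2.imread('pics/scene0.png')[165:335,160:400]; b=cv2.imread('pics/side0.png')[165:335,115:275]
cv2.imwrite('pics/c1.png',np.hstack([cv2.resize(a,None,fx=2,fy=2.0,interpolation=2),cv2.resize(b,None,fx=2,fy=2,interpolation=2)]))
E
```

```text
clear1 [ 0.403 -0.317  0.   ]
clear2 [0.445 0.057 0.   ]
grey [ 0.442 -0.07   0.   ]
knob [0.432 0.146 0.   ]
purple [0.733 0.343 0.   ]
plateL [0.524 0.334 0.   ]
plateR [ 0.592 -0.021  0.   ]
plateT [0.696 0.38  0.   ]
brown [ 0.4   -0.198  0.   ]
side dark [0.447 0.294 0.   ]
side grey [ 0.442 -0.077  0.   ]
side clear1 [ 0.401 -0.325  0.   ]
```

View pics/c1.png

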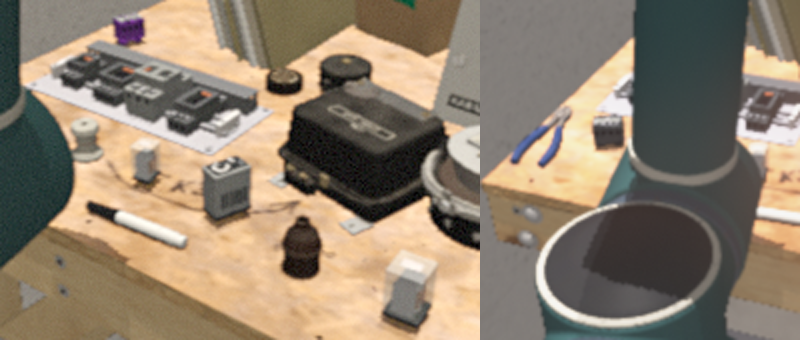

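```bash
python3 - <<'E'
from h import *
from scipy.spatial.transform import Rotation as Ro
print(Ro.from_quat(get_obs()['eef_rot']).as_matrix().round(3))
E
```

```text
[[-0.     0.247 -0.969]
 [ 0.001 -0.969 -0.247]
 [-1.    -0.001 -0.   ]]
```

```bash
python3 -m handwheel '[{"dp":[31,50,9],"dr":[0,0,0.132],"claw":1},{"dp":[31,50,9],"dr":[0,0,0.132],"claw":1},{"dp":[31,50,9],"dr":[0,0,0.132],"claw":1},{"dp":[31,50,9],"dr":[0,0,0.132],"claw":1},{"dp":[31,50,9],"dr":[0,0,0.132],"claw":1},{"dp":[31,50,9],"dr":[0,0,0.132],"claw":1},{"dp":[31,50,9],"dr":[0,0,0.132],"claw":1},{"dp":[31,50,9],"dr":[0,0,0.132],"claw":1},{"dp":[31,50,9],"dr":[0,0,0.132],"claw":1},{"dp":[31,50,9],"dr":[0,0,0.132],"claw":1}]'
python3 - <<'E'
from h import *
snap('wrist','w1.png')
E
python3 -m handwheel '[{"dp":[3,50,5],"dr":[0,0,0],"claw":1},{"dp":[3,50,5],"dr":[0,0,0],"claw":1},{"dp":[3,50,5],"dr":[0,0,0],"claw":1},{"dp":[3,50,5],"dr":[0,0,0],"claw":1},{"dp":[3,50,5],"dr":[0,0,0],"claw":1},{"dp":[0,0,0],"dr":[0,0,0],"claw":1},{"dp":[0,0,0],"dr":[0,0,0],"claw":1},{"dp":[0,0,0],"dr":[0,0,0],"claw":1},{"dp":[0,0,0],"dr":[0,0,0],"claw":1},{"dp":[0,0,0],"dr":[0,0,0],"claw":1}]'
cat >> h.py <<'E'
import json
def wsnap(name):
    i=camera_info('wrist'); im=snap('wrist',name)
    json.dump({k:np.array(v).tolist() for k,v in i.items()},open('pics/'+name[:-4]+'.json','w')); return i,im
def W(name,u,v,z): return ray('wrist',u,v,z,json.load(open(f'pics/{name}.json')))
def P(name,X): return proj('wrist',X,json.load(open(f'pics/{name}.json')))
E
python3 - <<'E'
from h import *
o=get_obs();print(o['ee_pos'],o['joint_positions'].round(2)); wsnap('w2.png')
E
```

```text
t: 1.4
ee_pos: [0.4774, -0.1522, 0.331]
eef_rot: [0.499, 0.501, -0.499, 0.501]
force: [0.6, -1.0, -0.5]
finger_gap: 1.0
t: 2.7
ee_pos: [0.4919, 0.0954, 0.3556]
eef_rot: [-0.5, -0.5, 0.5, -0.5]
force: [0.2, 0.3, 0.6]
finger_gap: 0.998
[0.49186665 0.09537704 0.35564681] [ 0.14 -0.27  1.62 -0.    1.79  0.14]
```

View pics/w2.png

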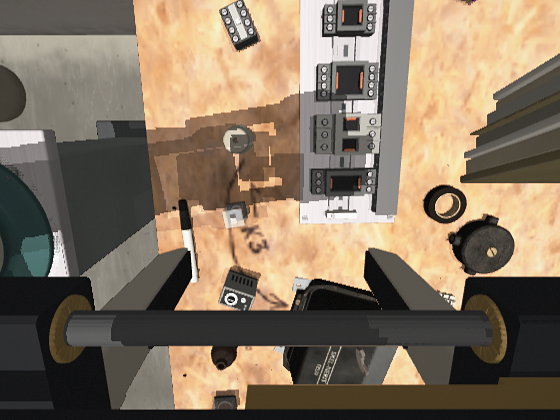

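Wrist view (right=+x, up=+y): contact block (238,24), white knob (237,138, not a part), small clear relay (234,215), time relay (238,290), brown knob (225,355, not a part), square relay (228,400). Rail from below: long base (344,182), contactor (348,134), square base (350,79), small base (349,16).

```bash
python3 - <<'E'
from h import *
for n,u,v,z in [('long',344,183,.039),('contactor',348,134,.059),('square',350,79,.039),('small',350,16,.039)]: print(n,W('w2',u,v,z).round(4))
for n,u,v,z in [('plate br',396,222,0.00),('plate bl',300,218,0),('plate ul',300,0,0)]: print(n,W('w2',u,v,z).round(4))
im=cv2.imread('pics/w2.png')
a=cv2.resize(im[0:205,300:400],None,fx=3,fy=3,interpolation=2)[:600]
b=cv2.resize(im[0:50,205:275],None,fx=4,fy=4,interpolation=2);c=cv2.resize(im[195:315,205:275],None,fx=3.3,fy=3.3,interpolation=2)
o=np.zeros((600,600,3),np.uint8);o[:a.shape[0],:300]=a;o[:200,310:590]=b;o[204:204+c.shape[0],310:310+c.shape[1]]=c[:396];cv2.imwrite('pics/c2.png',o)
E
```

```text
long [0.5853 0.0865 0.039 ]
contactor [0.5832 0.1536 0.059 ]
square [0.5861 0.2218 0.039 ]
small [0.5821 0.294  0.039 ]
plate br [ 0.6773  0.018  -0.    ]
plate bl [0.5275 0.0247 0.    ]
plate ul [0.5227 0.3237 0.    ]
```

View pics/c2.png

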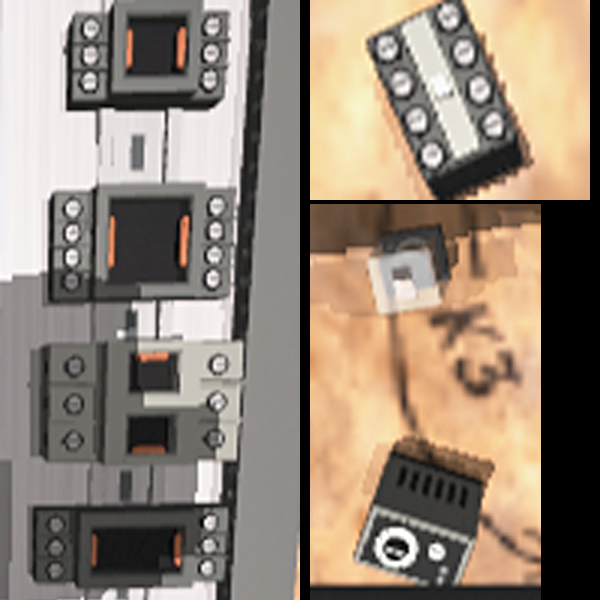

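Mouths located. Now go to the square relay first and look from close by.

```bash
python3 - <<'E'
from h import *
for n,u,v,z in [('long',345.7,183,.039),('contactor',350.7,134.5,.059),('square',349.7,79,.039),('small',352.2,15,.039)]: print(n,W('w2',u,v,z).round(4))
E
python3 -m handwheel '[{"dp":[-10,-53,-16],"dr":[0,0,0],"claw":1},{"dp":[-10,-53,-16],"dr":[0,0,0],"claw":1},{"dp":[-10,-53,-16],"dr":[0,0,0],"claw":1},{"dp":[-10,-53,-16],"dr":[0,0,0],"claw":1},{"dp":[-10,-53,-16],"dr":[0,0,0],"claw":1},{"dp":[-10,-53,-16],"dr":[0,0,0],"claw":1},{"dp":[-10,-53,-16],"dr":[0,0,0],"claw":1},{"dp":[-10,-53,-16],"dr":[0,0,0],"claw":1},{"dp":[-10,-53,-16],"dr":[0,0,0],"claw":1},{"dp":[0,0,0],"dr":[0,0,0],"claw":1}]'
python3 - <<'E'
from h import *
o=get_obs();print(o['ee_pos']); wsnap('w3.png')
E
```

```text
long [0.5876 0.0865 0.039 ]
contactor [0.5867 0.1529 0.059 ]
square [0.5857 0.2218 0.039 ]
small [0.5847 0.2951 0.039 ]
t: 4.0
ee_pos: [0.4004, -0.3834, 0.2097]
eef_rot: [-0.501, -0.5, 0.501, -0.498]
force: [-0.8, 0.3, -0.2]
finger_gap: 1.001
[ 0.40035898 -0.3834254   0.20966141]
```

View pics/w3.png

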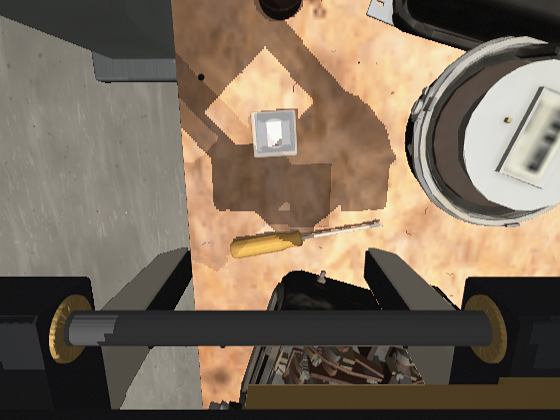

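Square relay alone at (275,133), top corners about (251,111),(297,109),(299,155),(254,159).

```bash
python3 - <<'E'
from h import *
im=cv2.imread('pics/w3.png')
cv2.imwrite('pics/c3.png',cv2.resize(im[95:170,235:315],None,fx=7,fy=7,interpolation=2))
q=np.array([W('w3',u,v,.064)[:2] for u,v in [(251,111),(297,109),(299,155),(254,159)]])
print(q.round(4),q.mean(0),np.linalg.norm(q-np.roll(q,1,0),axis=1))
print(W('w3',275,133,.064))
E
```

```text
[[ 0.3793 -0.3014]
 [ 0.4174 -0.2999]
 [ 0.4195 -0.3376]
 [ 0.3809 -0.3408]] [ 0.39929806 -0.31991882] [0.03947801 0.03810649 0.03767622 0.03875358]
[ 0.39909932 -0.31916134  0.064     ]
```

View pics/c3.png

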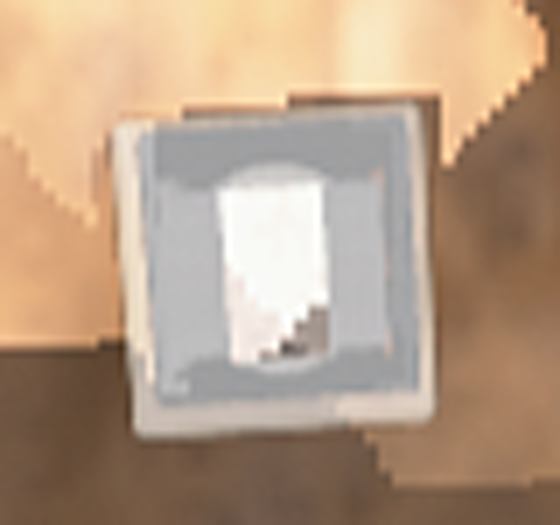

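```bash
python3 -m handwheel '[{"dp":[-2,32,-20],"dr":[0,0,0.06],"claw":1},{"dp":[0,31,-20],"dr":[0,0,0],"claw":1},{"dp":[0,0,-40],"dr":[0,0,0],"claw":1},{"dp":[0,0,-40],"dr":[0,0,0],"claw":1},{"dp":[0,0,-41],"dr":[0,0,0],"claw":1},{"dp":[0,0,0],"dr":[0,0,0],"claw":1},{"dp":[0,0,0],"dr":[0,0,0],"claw":-1},{"dp":[0,0,0],"dr":[0,0,0],"claw":-1},{"dp":[0,0,0],"dr":[0,0,0],"claw":-1},{"dp":[0,0,0],"dr":[0,0,0],"claw":-1}]' 30; python3 -c "
import workcell;print([n for n in dir(workcell) if n[0]!='_']); print(getattr(workcell,'tips_ahead',None))"
```

```text
t: 5.3
ee_pos: [0.4, -0.3182, 0.0512]
eef_rot: [0.485, 0.514, -0.485, 0.515]
force: [-0.6, 0.3, 0.0]
finger_gap: 0.617
['Unreachable', 'camera', 'camera_info', 'get_obs', 'hand_in', 'tips_ahead']
0.022
```

```bash
python3 -m handwheel '[{"dp":[0,0,0],"dr":[0,0,0],"claw":-1},{"dp":[0,0,0],"dr":[0,0,0],"claw":-1},{"dp":[0,0,0],"dr":[0,0,0],"claw":-1},{"dp":[0,0,0],"dr":[0,0,0],"claw":-1},{"dp":[0,0,20],"dr":[0,0,0],"claw":-1},{"dp":[0,0,50],"dr":[0,0,0],"claw":-1},{"dp":[0,0,55],"dr":[0,0,0],"claw":-1},{"dp":[0,0,45],"dr":[0,0,0],"claw":-1},{"dp":[0,0,0],"dr":[0,0,0],"claw":-1},{"dp":[0,0,0],"dr":[0,0,0],"claw":-1}]' 30
```

```text
t: 6.55
ee_pos: [0.3997, -0.3179, 0.2206]
eef_rot: [0.485, 0.515, -0.485, 0.515]
force: [0.3, -0.8, -2.2]
finger_gap: 0.41
```

```bash
python3 -m handwheel '[{"dp":[21,52,0],"dr":[0,0,-0.046],"claw":-1},{"dp":[21,52,0],"dr":[0,0,0],"claw":-1},{"dp":[21,52,0],"dr":[0,0,0],"claw":-1},{"dp":[21,52,0],"dr":[0,0,0],"claw":-1},{"dp":[21,52,0],"dr":[0,0,0],"claw":-1},{"dp":[21,52,0],"dr":[0,0,0],"claw":-1},{"dp":[21,52,0],"dr":[0,0,0],"claw":-1},{"dp":[21,52,0],"dr":[0,0,0],"claw":-1},{"dp":[18,44,0],"dr":[0,0,0],"claw":-1},{"dp":[0,0,0],"dr":[0,0,0],"claw":-1}]' 30
python3 - <<'E'
from h import *
o=get_obs();print(o['ee_pos'],o['finger_gap']); wsnap('w4.png')
im=cv2.imread('pics/w4.png');h=cv2.cvtColor(im,cv2.COLOR_BGR2HSV)
m=((h[...,0]<16)&(h[...,1]>140)&(h[...,2]>110)).astype(np.uint8)
n,l,s,c=cv2.connectedComponentsWithStats(m)
for i in range(1,n):
    if s[i,4]>15 and 200<c[i,0]<420:print(s[i],c[i].round(1))
E
```

```text
t: 7.8
ee_pos: [0.5858, 0.1444, 0.2185]
eef_rot: [0.495, 0.505, -0.497, 0.503]
force: [0.0, -0.2, -0.6]
finger_gap: 0.408
[0.5857538  0.14436877 0.21849324] 0.40844533349396234
[266  21   3  19  39] [267.3  30.2]
[289  21   4  19  27] [290.4  29.4]
[261 107   3  21  58] [262.  117.2]
[294 107   3  22  62] [295.  117.5]
```

View pics/w4.png

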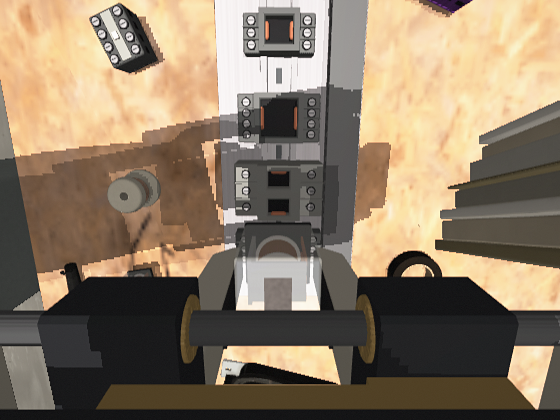

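Wrist shows the relay held between the jaws; square opening at (278.7,117), small one (279,30), contactor pair (279,179)/(278,206).

```bash
python3 - <<'E'
from h import *
for n,u,v,z in [('sq',278.6,117.3,.037),('small',279,30,.037),('cont',278.7,192.5,.059)]: print(n,W('w4',u,v,z).round(4))
E
```

```text
sq [0.5858 0.2215 0.037 ]
small [0.5849 0.2951 0.037 ]
cont [0.587  0.1545 0.059 ]
```

```bash
python3 -m handwheel '[{"dp":[0,39,0],"dr":[0,0,0],"claw":-1},{"dp":[0,39,-20],"dr":[0,0,0],"claw":-1},{"dp":[0,0,-50],"dr":[0,0,0],"claw":-1},{"dp":[0,0,-45],"dr":[0,0,0],"claw":-1},{"dp":[0,0,-4],"dr":[0,0,0],"claw":-1},{"dp":[0,0,-4],"dr":[0,0,0],"claw":-1},{"dp":[0,0,-4],"dr":[0,0,0],"claw":-1},{"dp":[0,0,-4],"dr":[0,0,0],"claw":-1},{"dp":[0,0,-3],"dr":[0,0,0],"claw":-1},{"dp":[0,0,-2],"dr":[0,0,0],"claw":-1}]' 30
```

```text
t: 9.1
ee_pos: [0.586, 0.2204, 0.085]
eef_rot: [0.497, 0.503, -0.496, 0.503]
force: [-2.8, 3.5, 3.6]
finger_gap: 0.406
```

```bash
python3 -m handwheel '[{"dp":[0,0,-2],"dr":[0,0,0],"claw":-1},{"dp":[0,0,-2],"dr":[0,0,0],"claw":-1},{"dp":[0,0,-2],"dr":[0,0,0],"claw":-1},{"dp":[0,0,-2],"dr":[0,0,0],"claw":-1},{"dp":[0,0,-1],"dr":[0,0,0],"claw":-1},{"dp":[0,0,-1],"dr":[0,0,0],"claw":-1},{"dp":[0,0,0],"dr":[0,0,0],"claw":-1},{"dp":[0,0,0],"dr":[0,0,0],"claw":-1},{"dp":[0,0,0],"dr":[0,0,0],"claw":-1},{"dp":[0,0,0],"dr":[0,0,0],"claw":-1}]' 40
```

```text
t: 10.35
ee_pos: [0.5858, 0.2207, 0.0793]
eef_rot: [0.497, 0.503, -0.496, 0.503]
force: [-27.1, -2.7, 47.3]
finger_gap: 0.405
```

```bash
python3 -m handwheel '[{"dp":[0,0,0],"dr":[0,0,0],"claw":1},{"dp":[0,0,0],"dr":[0,0,0],"claw":1},{"dp":[0,0,4],"dr":[0,0,0],"claw":1},{"dp":[0,0,10],"dr":[0,0,0],"claw":1},{"dp":[0,0,40],"dr":[0,0,0],"claw":1},{"dp":[0,0,50],"dr":[0,0,0],"claw":1},{"dp":[-30,-50,20],"dr":[0,0,0],"claw":1},{"dp":[-35,-50,0],"dr":[0,0,0],"claw":1},{"dp":[-35,-50,0],"dr":[0,0,0],"claw":1},{"dp":[-30,-50,0],"dr":[0,0,0],"claw":1}]' 30
python3 - <<'E'
from h import *
print(W('w2',234,218,.056), W('w2',238,300,.064))
o=get_obs();print(o['ee_pos'],o['finger_gap']);
E
```

```text
t: 11.6
ee_pos: [0.4545, 0.0187, 0.1994]
eef_rot: [0.497, 0.503, -0.496, 0.504]
force: [0.4, -1.3, 0.6]
finger_gap: 0.999
[0.43250513 0.04091706 0.056     ] [ 0.43492678 -0.08076248  0.064     ]
[0.4545456  0.01873118 0.19937691] 0.998665130812688
```

```bash
python3 -m handwheel '[{"dp":[-5,-40,0],"dr":[0,0,0],"claw":1},{"dp":[-5,-40,0],"dr":[0,0,0],"claw":1},{"dp":[-5,-40,0],"dr":[0,0,0],"claw":1},{"dp":[-5,-40,0],"dr":[0,0,0],"claw":1},{"dp":[0,0,0],"dr":[0,0,0],"claw":1},{"dp":[0,0,0],"dr":[0,0,0],"claw":1},{"dp":[0,0,0],"dr":[0,0,0],"claw":1},{"dp":[0,0,0],"dr":[0,0,0],"claw":1},{"dp":[0,0,0],"dr":[0,0,0],"claw":1},{"dp":[0,0,0],"dr":[0,0,0],"claw":1}]' 30
python3 - <<'E'
from h import *
o=get_obs();print(o['ee_pos']); wsnap('w5.png')
im=cv2.imread('pics/w5.png'); print([P('w5',p).round(0) for p in [(.4325,.041,.05),(.435,-.08,.06)]])
cv2.imwrite('pics/c5.png',cv2.resize(im[0:240,180:400],None,fx=2.5,fy=2.5,interpolation=2))
E
```

```text
t: 12.85
ee_pos: [0.4359, -0.1399, 0.1987]
eef_rot: [0.497, 0.503, -0.497, 0.503]
force: [0.2, 0.7, 0.8]
finger_gap: 1.001
[ 0.43589839 -0.13985311  0.19866024]
[array([275., -26.]), array([276., 138.])]
```

View pics/c5.png

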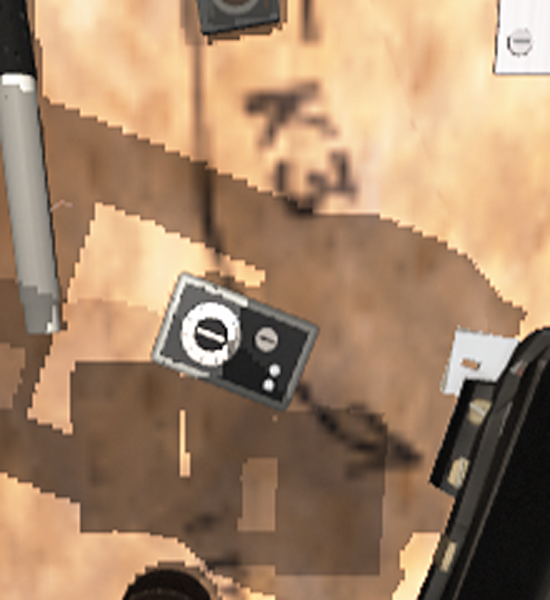

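```bash
python3 - <<'E'
from h import *
px=np.array([(185,272),(318,325),(288,410),(153,360)])/2.5+[180,0]
for z in (.064,.068):
    q=np.array([W('w5',u,v,z)[:2] for u,v in px]); e=q[1]-q[0]+q[2]-q[3]
    print(z,q.mean(0).round(4),np.linalg.norm(q-np.roll(q,1,0),axis=1).round(4),np.arctan2(e[1],e[0]))
E
```

```text
0.064 [ 0.4335 -0.0787] [0.0295 0.0457 0.0289 0.0472] -0.3451372976290776
0.068 [ 0.4336 -0.0786] [0.0291 0.045  0.0285 0.0465] -0.34513729762907785
```

```bash
python3 -m handwheel '[{"dp":[-2,31,0],"dr":[0,0,-0.18],"claw":0.5},{"dp":[0,30,-10],"dr":[0,0,-0.18],"claw":0.5},{"dp":[0,0,-20],"dr":[0,0,0],"claw":0.5},{"dp":[0,0,-50],"dr":[0,0,0],"claw":0.5},{"dp":[0,0,-44],"dr":[0,0,0],"claw":0.5},{"dp":[0,0,-20],"dr":[0,0,0],"claw":0.5},{"dp":[0,0,0],"dr":[0,0,0],"claw":0.5},{"dp":[0,0,0],"dr":[0,0,0],"claw":-1},{"dp":[0,0,0],"dr":[0,0,0],"claw":-1},{"dp":[0,0,0],"dr":[0,0,0],"claw":-1}]' 30
```

```text
t: 14.15
ee_pos: [0.4342, -0.0792, 0.0555]
eef_rot: [0.579, 0.406, -0.578, 0.407]
force: [-0.7, 0.5, 4.6]
finger_gap: 0.518
```

```bash
python3 -c "
from h import *
print(get_obs()['ee_pos'])"; python3 -m handwheel '[{"dp":[0,0,0],"dr":[0,0,0],"claw":-1},{"dp":[0,0,0],"dr":[0,0,0],"claw":-1},{"dp":[0,0,20],"dr":[0,0,0],"claw":-1},{"dp":[0,0,50],"dr":[0,0,0],"claw":-1},{"dp":[0,0,50],"dr":[0,0,0],"claw":-1},{"dp":[0,0,30],"dr":[0,0,0.18],"claw":-1},{"dp":[30,20,0],"dr":[0,0,0.18],"claw":-1},{"dp":[40,20,0],"dr":[0,0,0],"claw":-1},{"dp":[40,20,0],"dr":[0,0,0],"claw":-1},{"dp":[44,30,0],"dr":[0,0,0],"claw":-1}]' 30
```

```text
[ 0.4342459  -0.07920544  0.05550198]
t: 15.4
ee_pos: [0.5891, 0.0115, 0.2047]
eef_rot: [0.497, 0.503, -0.497, 0.503]
force: [0.1, -0.8, -1.1]
finger_gap: 0.514
```

```bash
python3 - <<'E'
from h import *
wsnap('w6.png')
im=cv2.imread('pics/w6.png');h=cv2.cvtColor(im,cv2.COLOR_BGR2HSV)
m=((h[...,0]<16)&(h[...,1]>140)&(h[...,2]>90)).astype(np.uint8)
n,l,s,c=cv2.connectedComponentsWithStats(m)
for i in range(1,n):
    if s[i,4]>15 and 200<c[i,0]<420:print(s[i],c[i].round(1),W('w6',*c[i],.037).round(4),W('w6',*c[i],.057).round(4))
E
```

```text
[267   2  18   6  65] [275.4   4.9] [0.5861 0.1775 0.037 ] [0.5863 0.1715 0.057 ]
[267  57  18   3  21] [275.8  58.1] [0.5869 0.1372 0.037 ] [0.5871 0.1338 0.057 ]
[253 112   3  17  43] [254.1 119.4] [0.568  0.0864 0.037 ] [0.5694 0.0863 0.057 ]
[296 112   3  17  46] [297.1 120.2] [0.6066 0.0863 0.037 ] [0.6055 0.0861 0.057 ]
```

```bash
python3 -m handwheel '[{"dp":[-2,37,0],"dr":[0,0,0],"claw":-1},{"dp":[0,37,0],"dr":[0,0,0],"claw":-1},{"dp":[0,0,-50],"dr":[0,0,0],"claw":-1},{"dp":[0,0,-45],"dr":[0,0,0],"claw":-1},{"dp":[0,0,-8],"dr":[0,0,0],"claw":-1},{"dp":[0,0,-3],"dr":[0,0,0],"claw":-1},{"dp":[0,0,-3],"dr":[0,0,0],"claw":-1},{"dp":[0,0,-3],"dr":[0,0,0],"claw":-1},{"dp":[0,0,-3],"dr":[0,0,0],"claw":-1},{"dp":[0,0,-3],"dr":[0,0,0],"claw":-1}]' 40
```

```text
t: 16.7
ee_pos: [0.5863, 0.085, 0.0871]
eef_rot: [0.497, 0.503, -0.496, 0.504]
force: [1.0, 0.8, 3.8]
finger_gap: 0.515
```

```bash
python3 -m handwheel '[{"dp":[0,0,-1.5],"dr":[0,0,0],"claw":-1},{"dp":[0,0,-1.5],"dr":[0,0,0],"claw":-1},{"dp":[0,0,-1.5],"dr":[0,0,0],"claw":-1},{"dp":[0,0,-1],"dr":[0,0,0],"claw":-1},{"dp":[0,0,0],"dr":[0,0,0],"claw":-1},{"dp":[0,0,0],"dr":[0,0,0],"claw":-1},{"dp":[0,0,0],"dr":[0,0,0],"claw":-1},{"dp":[0,0,0],"dr":[0,0,0],"claw":-1},{"dp":[0,0,0],"dr":[0,0,0],"claw":-1},{"dp":[0,0,0],"dr":[0,0,0],"claw":-1}]' 40
```

```text
t: 17.95
ee_pos: [0.5862, 0.085, 0.0844]
eef_rot: [0.497, 0.503, -0.496, 0.504]
force: [-15.5, -1.5, 34.1]
finger_gap: 0.51
```

```bash
python3 -m handwheel '[{"dp":[0,0,0],"dr":[0,0,0],"claw":1},{"dp":[0,0,0],"dr":[0,0,0],"claw":1},{"dp":[0,0,4],"dr":[0,0,0],"claw":1},{"dp":[0,0,12],"dr":[0,0,0],"claw":1},{"dp":[0,0,50],"dr":[0,0,0],"claw":1},{"dp":[0,0,50],"dr":[0,0,0],"claw":1},{"dp":[-50,-35,0],"dr":[0,0,0],"claw":1},{"dp":[-50,-35,0],"dr":[0,0,0],"claw":1},{"dp":[-50,-35,0],"dr":[0,0,0],"claw":1},{"dp":[0,-15,0],"dr":[0,0,0],"claw":1}]' 30
python3 - <<'E'
from h import *
o=get_obs();print(o['ee_pos']); wsnap('w7.png')
im=cv2.imread('pics/w7.png'); p=P('w7',(.4325,.041,.05)).astype(int);print(p)
y0,x0=max(p[1]-50,0),p[0]-60;print(x0,y0)
cv2.imwrite('pics/c7.png',cv2.resize(im[y0:y0+100,x0:x0+120],None,fx=5,fy=5,interpolation=2))
E
```

```text
t: 19.2
ee_pos: [0.434, -0.0362, 0.1988]
eef_rot: [0.498, 0.502, -0.496, 0.504]
force: [0.2, 0.3, -0.1]
finger_gap: 1.0
[ 0.43396821 -0.03618658  0.19876654]
[275 116]
215 66
```

View pics/c7.png

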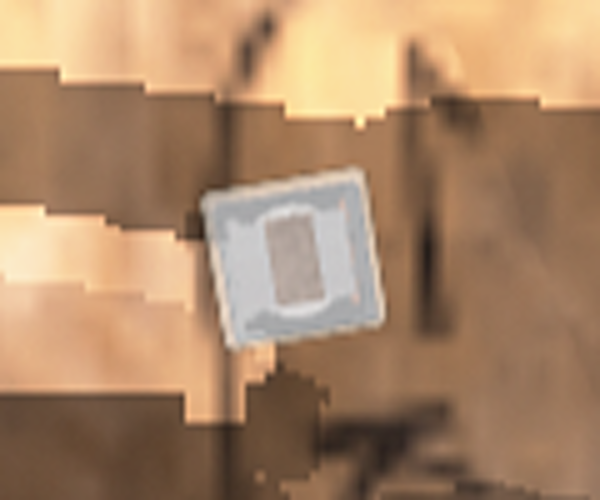

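```bash
python3 - <<'E'
from h import *
px=np.array([(203,198),(362,168),(384,322),(232,350)])/5+[215,66]
q=np.array([W('w7',u,v,.056)[:2] for u,v in px]); e=q[1]-q[0]+q[2]-q[3]
print(q.mean(0).round(4),np.linalg.norm(q-np.roll(q,1,0),axis=1).round(4),np.arctan2(e[1],e[0]))
E
```

```text
[0.4315 0.0397] [0.0246 0.0263 0.0246 0.0257] 0.1891966455029919
```

```bash
python3 -m handwheel '[{"dp":[-2.5,38,0],"dr":[0,0,0.175],"claw":0.3},{"dp":[0,38,-10],"dr":[0,0,0],"claw":0.3},{"dp":[0,0,-40],"dr":[0,0,0],"claw":0.3},{"dp":[0,0,-50],"dr":[0,0,0],"claw":0.3},{"dp":[0,0,-45],"dr":[0,0,0],"claw":0.3},{"dp":[0,0,-11],"dr":[0,0,0],"claw":0.3},{"dp":[0,0,0],"dr":[0,0,0],"claw":0.3},{"dp":[0,0,0],"dr":[0,0,0],"claw":-1},{"dp":[0,0,0],"dr":[0,0,0],"claw":-1},{"dp":[0,0,0],"dr":[0,0,0],"claw":-1}]' 25
```

```text
t: 20.5
ee_pos: [0.4337, 0.041, 0.0419]
eef_rot: [0.451, 0.544, -0.451, 0.545]
force: [-0.8, -0.5, 1.1]
finger_gap: 0.375
```

```bash
python3 -m handwheel '[{"dp":[0,0,0],"dr":[0,0,0],"claw":-1},{"dp":[0,0,0],"dr":[0,0,0],"claw":-1},{"dp":[0,0,0],"dr":[0,0,0],"claw":-1},{"dp":[0,0,20],"dr":[0,0,0],"claw":-1},{"dp":[0,0,50],"dr":[0,0,0],"claw":-1},{"dp":[0,0,50],"dr":[0,0,0],"claw":-1},{"dp":[0,0,35],"dr":[0,0,0],"claw":-1},{"dp":[20,40,0],"dr":[0,0,-0.175],"claw":-1},{"dp":[20,40,0],"dr":[0,0,0],"claw":-1},{"dp":[20,40,0],"dr":[0,0,0],"claw":-1}]' 25; python3 -c "
from h import *
print(get_obs()['finger_gap']*93)"
```

```text
t: 21.75
ee_pos: [0.4938, 0.1623, 0.196]
eef_rot: [0.497, 0.503, -0.497, 0.503]
force: [1.0, -0.5, -0.5]
finger_gap: 0.3
27.86795597348712
```

```bash
python3 -m handwheel '[{"dp":[30,45,0],"dr":[0,0,0],"claw":-1},{"dp":[30,45,0],"dr":[0,0,0],"claw":-1},{"dp":[31,43.5,0],"dr":[0,0,0],"claw":-1},{"dp":[0,0,-10],"dr":[0,0,0],"claw":-1},{"dp":[0,0,-50],"dr":[0,0,0],"claw":-1},{"dp":[0,0,-45],"dr":[0,0,0],"claw":-1},{"dp":[0,0,-8],"dr":[0,0,0],"claw":-1},{"dp":[0,0,-3],"dr":[0,0,0],"claw":-1},{"dp":[0,0,-3],"dr":[0,0,0],"claw":-1},{"dp":[0,0,-3],"dr":[0,0,0],"claw":-1}]' 40
```

```text
t: 23.0
ee_pos: [0.5848, 0.2947, 0.0756]
eef_rot: [0.497, 0.503, -0.496, 0.503]
force: [-2.4, -0.5, 2.9]
finger_gap: 0.303
```

```bash
python3 -m handwheel '[{"dp":[0,0,-2],"dr":[0,0,0],"claw":-1},{"dp":[0,0,-2],"dr":[0,0,0],"claw":-1},{"dp":[0,0,-2],"dr":[0,0,0],"claw":-1},{"dp":[0,0,-1],"dr":[0,0,0],"claw":-1},{"dp":[0,0,-1],"dr":[0,0,0],"claw":-1},{"dp":[0,0,0],"dr":[0,0,0],"claw":-1},{"dp":[0,0,0],"dr":[0,0,0],"claw":-1},{"dp":[0,0,0],"dr":[0,0,0],"claw":-1},{"dp":[0,0,0],"dr":[0,0,0],"claw":-1},{"dp":[0,0,0],"dr":[0,0,0],"claw":-1}]' 40
```

```text
t: 24.25
ee_pos: [0.5845, 0.2947, 0.0703]
eef_rot: [0.497, 0.503, -0.496, 0.503]
force: [-21.9, -7.6, 40.9]
finger_gap: 0.298
```

```bash
python3 -m handwheel '[{"dp":[0,0,0],"dr":[0,0,0],"claw":1},{"dp":[0,0,0],"dr":[0,0,0],"claw":1},{"dp":[0,0,4],"dr":[0,0,0],"claw":1},{"dp":[0,0,14],"dr":[0,0,0],"claw":1},{"dp":[0,0,55],"dr":[0,0,0],"claw":1},{"dp":[0,0,55],"dr":[0,0,0],"claw":1},{"dp":[-45,-25,0],"dr":[0,0,0],"claw":1},{"dp":[-45,-25,0],"dr":[0,0,0],"claw":1},{"dp":[-45,-25,0],"dr":[0,0,0],"claw":1},{"dp":[-5,-10,0],"dr":[0,0,0],"claw":1}]' 30
python3 - <<'E'
from h import *
o=get_obs();print(o['ee_pos']); wsnap('w8.png')
c=W('w4',122,37,.044); print(c,W('w2',238,24,.044))
im=cv2.imread('pics/w8.png'); p=P('w8',c).astype(int);print(p)
y0,x0=max(p[1]-50,0),p[0]-60;print(x0,y0)
cv2.imwrite('pics/c8.png',cv2.resize(im[y0:y0+100,x0:x0+120],None,fx=5,fy=5,interpolation=2))
E
```

```text
t: 25.5
ee_pos: [0.4427, 0.2087, 0.1956]
eef_rot: [0.497, 0.503, -0.496, 0.504]
force: [0.4, 0.1, -0.0]
finger_gap: 1.002
[0.44270852 0.20868986 0.19558905]
[0.44945691 0.2858621  0.044     ] [0.44468653 0.2842194  0.044     ]
[285 117]
225 67
```

View pics/c8.png

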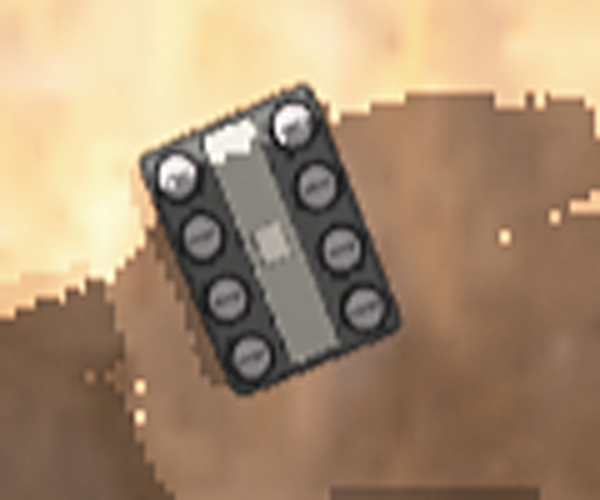

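Block at crop (270,240), dark grey, not purple. Corners (142,160),(310,85),(400,325),(240,393).

```bash
python3 - <<'E'
from h import *
px=np.array([(142,160),(310,85),(400,325),(240,393)])/5+[225,67]
q=np.array([W('w8',u,v,.043)[:2] for u,v in px]); e=q[1]-q[0]+q[2]-q[3];f=q[0]-q[3]+q[1]-q[2]
print(q.mean(0).round(4),np.linalg.norm(q-np.roll(q,1,0),axis=1).round(4),np.arctan2(e[1],e[0]),np.arctan2(-f[0],f[1]))
E
```

```text
[0.4447 0.287 ] [0.0418 0.0305 0.0418 0.0299] 0.40952809216830016 0.4078532122832126
```

```bash
python3 -m handwheel '[{"dp":[2,39,0],"dr":[0,0,0.132],"claw":0.4},{"dp":[0,39,0],"dr":[0,0,0.131],"claw":0.4},{"dp":[0,0,-20],"dr":[0,0,0.131],"claw":0.4},{"dp":[0,0,-50],"dr":[0,0,0],"claw":0.4},{"dp":[0,0,-50],"dr":[0,0,0],"claw":0.4},{"dp":[0,0,-30],"dr":[0,0,0],"claw":0.4},{"dp":[0,0,-11],"dr":[0,0,0],"claw":0.4},{"dp":[0,0,0],"dr":[0,0,0],"claw":-1},{"dp":[0,0,0],"dr":[0,0,0],"claw":-1},{"dp":[0,0,0],"dr":[0,0,0],"claw":-1}]' 25
```

```text
t: 26.8
ee_pos: [0.447, 0.2878, 0.0344]
eef_rot: [0.389, 0.59, -0.388, 0.591]
force: [-0.6, -0.7, -0.3]
finger_gap: 0.431
```

```bash
python3 -m handwheel '[{"dp":[0,0,0],"dr":[0,0,0],"claw":-1},{"dp":[0,0,0],"dr":[0,0,0],"claw":-1},{"dp":[0,0,0],"dr":[0,0,0],"claw":-1},{"dp":[0,0,20],"dr":[0,0,0],"claw":-1},{"dp":[0,0,50],"dr":[0,0,0],"claw":-1},{"dp":[0,0,50],"dr":[0,0,0],"claw":-1},{"dp":[0,0,45],"dr":[0,0,-0.131],"claw":-1},{"dp":[40,-40,0],"dr":[0,0,-0.131],"claw":-1},{"dp":[40,-40,0],"dr":[0,0,-0.132],"claw":-1},{"dp":[40,-40,0],"dr":[0,0,0],"claw":-1}]' 25
```

```text
t: 28.05
ee_pos: [0.5673, 0.1661, 0.1998]
eef_rot: [0.498, 0.503, -0.497, 0.503]
force: [0.9, 0.6, -0.6]
finger_gap: 0.344
```

```bash
python3 -m handwheel '[{"dp":[19.4,-13,0],"dr":[0,0,0],"claw":-1},{"dp":[0,0,0],"dr":[0,0,0],"claw":-1},{"dp":[0,0,-45],"dr":[0,0,0],"claw":-1},{"dp":[0,0,-45],"dr":[0,0,0],"claw":-1},{"dp":[0,0,-11],"dr":[0,0,0],"claw":-1},{"dp":[0,0,-3],"dr":[0,0,0],"claw":-1},{"dp":[0,0,-3],"dr":[0,0,0],"claw":-1},{"dp":[0,0,-3],"dr":[0,0,0],"claw":-1},{"dp":[0,0,-3],"dr":[0,0,0],"claw":-1},{"dp":[0,0,0],"dr":[0,0,0],"claw":-1}]' 40
```

```text
t: 29.3
ee_pos: [0.5859, 0.1539, 0.0855]
eef_rot: [0.497, 0.503, -0.497, 0.503]
force: [-1.9, -5.7, 3.2]
finger_gap: 0.341
```

```bash
python3 -m handwheel '[{"dp":[0,0,-1.5],"dr":[0,0,0],"claw":-1},{"dp":[0,0,-1.5],"dr":[0,0,0],"claw":-1},{"dp":[0,0,-1.5],"dr":[0,0,0],"claw":-1},{"dp":[0,0,-1],"dr":[0,0,0],"claw":-1},{"dp":[0,0,0],"dr":[0,0,0],"claw":-1},{"dp":[0,0,0],"dr":[0,0,0],"claw":-1},{"dp":[0,0,0],"dr":[0,0,0],"claw":-1},{"dp":[0,0,0],"dr":[0,0,0],"claw":-1},{"dp":[0,0,0],"dr":[0,0,0],"claw":-1},{"dp":[0,0,0],"dr":[0,0,0],"claw":-1}]' 40
```

```text
t: 30.55
ee_pos: [0.586, 0.1538, 0.0828]
eef_rot: [0.497, 0.503, -0.497, 0.504]
force: [-16.1, -10.5, 30.8]
finger_gap: 0.344
```

```bash
python3 -m handwheel '[{"dp":[0,0,0],"dr":[0,0,0],"claw":1},{"dp":[0,0,0],"dr":[0,0,0],"claw":1},{"dp":[0,0,4],"dr":[0,0,0],"claw":1},{"dp":[0,0,14],"dr":[0,0,0],"claw":1},{"dp":[0,0,55],"dr":[0,0,0],"claw":1},{"dp":[0,0,55],"dr":[0,0,0],"claw":1},{"dp":[-20,-50,10],"dr":[0,0,0],"claw":1},{"dp":[-20,-50,10],"dr":[0,0,0],"claw":1},{"dp":[-20,-50,0],"dr":[0,0,0],"claw":1},{"dp":[0,0,0],"dr":[0,0,0],"claw":1}]' 30
python3 - <<'E'
from h import *
wsnap('w9.png'); snap('scene','s9.png')
a=cv2.imread('pics/w9.png');b=cv2.imread('pics/s9.png')
a=cv2.resize(a[0:240,200:400],None,fx=2,fy=2,interpolation=2); b=cv2.resize(b[165:285,170:300],None,fx=3,fy=3,interpolation=2)
o=np.zeros((490,800,3),np.uint8);o[:480,:400]=a;o[:360,405:795]=b;cv2.imwrite('pics/c9.png',o)
E
```

```text
t: 31.8
ee_pos: [0.5249, 0.0021, 0.2291]
eef_rot: [0.498, 0.502, -0.497, 0.503]
force: [-0.0, 0.5, 0.7]
finger_gap: 1.0
```

View pics/c9.png

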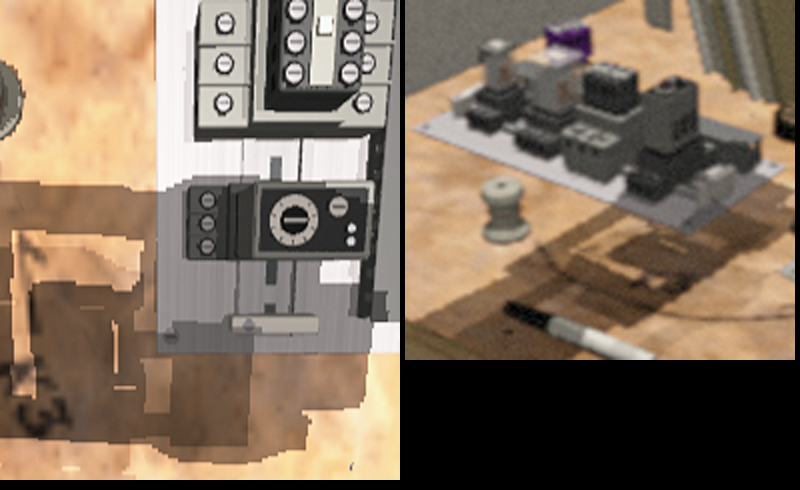

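All four look seated, but the view can't resolve a 2–4 mm spring-back. I'll probe the tops with closed fingers (also a gentle press).

```bash
python3 -m handwheel '[{"dp":[12,44,0],"dr":[0,0,0],"claw":-1},{"dp":[12,44,0],"dr":[0,0,0],"claw":-1},{"dp":[12,44,0],"dr":[0,0,0],"claw":-1},{"dp":[12,44,0],"dr":[0,0,0],"claw":-1},{"dp":[13,41.5,0],"dr":[0,0,0],"claw":-1},{"dp":[0,0,0],"dr":[0,0,0],"claw":-1},{"dp":[0,0,0],"dr":[0,0,0],"claw":-1},{"dp":[0,0,0],"dr":[0,0,0],"claw":-1},{"dp":[0,0,-50],"dr":[0,0,0],"claw":-1},{"dp":[0,0,-50],"dr":[0,0,0],"claw":-1}]' 20;  python3 -m handwheel '[{"dp":[0,0,-6],"dr":[0,0,0],"claw":-1},{"dp":[0,0,-1],"dr":[0,0,0],"claw":-1},{"dp":[0,0,-1],"dr":[0,0,0],"claw":-1},{"dp":[0,0,-1],"dr":[0,0,0],"claw":-1},{"dp":[0,0,-1],"dr":[0,0,0],"claw":-1},{"dp":[0,0,-1],"dr":[0,0,0],"claw":-1},{"dp":[0,0,0],"dr":[0,0,0],"claw":-1},{"dp":[0,0,0],"dr":[0,0,0],"claw":-1},{"dp":[0,0,0],"dr":[0,0,0],"claw":-1},{"dp":[0,0,0],"dr":[0,0,0],"claw":-1}]'
```

```text
t: 33.15
ee_pos: [0.5869, 0.2212, 0.1272]
eef_rot: [0.498, 0.503, -0.496, 0.503]
force: [0.4, 0.7, -0.2]
finger_gap: 0.012
t: 34.4
ee_pos: [0.5867, 0.2219, 0.1166]
eef_rot: [0.497, 0.503, -0.497, 0.503]
force: [-0.7, 0.1, 1.0]
finger_gap: 0.003
```

```bash
python3 -m handwheel '[{"dp":[0,0,-1],"dr":[0,0,0],"claw":-1},{"dp":[0,0,-1],"dr":[0,0,0],"claw":-1},{"dp":[0,0,-1],"dr":[0,0,0],"claw":-1},{"dp":[0,0,-1],"dr":[0,0,0],"claw":-1},{"dp":[0,0,0],"dr":[0,0,0],"claw":-1},{"dp":[0,0,0],"dr":[0,0,0],"claw":-1},{"dp":[0,0,0],"dr":[0,0,0],"claw":-1},{"dp":[0,0,0],"dr":[0,0,0],"claw":-1},{"dp":[0,0,0],"dr":[0,0,0],"claw":-1},{"dp":[0,0,0],"dr":[0,0,0],"claw":-1}]'
```

```text
t: 35.65
ee_pos: [0.5873, 0.2223, 0.1151]
eef_rot: [0.498, 0.503, -0.496, 0.504]
force: [-7.0, -1.3, 19.9]
finger_gap: 0.005
```

```bash
python3 -m handwheel '[{"dp":[0,0,20],"dr":[0,0,0],"claw":-1},{"dp":[-1,37,0],"dr":[0,0,0],"claw":-1},{"dp":[-1,36,0],"dr":[0,0,0],"claw":-1},{"dp":[0,0,-20],"dr":[0,0,0],"claw":-1},{"dp":[0,0,-4],"dr":[0,0,0],"claw":-1},{"dp":[0,0,-1],"dr":[0,0,0],"claw":-1},{"dp":[0,0,-1],"dr":[0,0,0],"claw":-1},{"dp":[0,0,-1],"dr":[0,0,0],"claw":-1},{"dp":[0,0,-1],"dr":[0,0,0],"claw":-1},{"dp":[0,0,0],"dr":[0,0,0],"claw":-1}]'
```

```text
t: 36.9
ee_pos: [0.5855, 0.2946, 0.1073]
eef_rot: [0.498, 0.503, -0.496, 0.503]
force: [-5.0, -3.1, 17.5]
finger_gap: 0.002
```

```bash
python3 -m handwheel '[{"dp":[0,0,45],"dr":[0,0,0],"claw":-1},{"dp":[0,-47,0],"dr":[0,0,0],"claw":-1},{"dp":[0.5,-47,0],"dr":[0,0,0],"claw":-1},{"dp":[0.5,-47,0],"dr":[0,0,0],"claw":-1},{"dp":[0,0,-28],"dr":[0,0,0],"claw":-1},{"dp":[0,0,-3],"dr":[0,0,0],"claw":-1},{"dp":[0,0,-1],"dr":[0,0,0],"claw":-1},{"dp":[0,0,-1],"dr":[0,0,0],"claw":-1},{"dp":[0,0,0],"dr":[0,0,0],"claw":-1},{"dp":[0,0,0],"dr":[0,0,0],"claw":-1}]'
```

```text
t: 38.15
ee_pos: [0.5858, 0.1542, 0.1169]
eef_rot: [0.497, 0.503, -0.497, 0.503]
force: [-0.5, 1.4, -0.2]
finger_gap: 0.006
```

```bash
python3 -m handwheel '[{"dp":[0,0,-1],"dr":[0,0,0],"claw":-1},{"dp":[0,0,-1],"dr":[0,0,0],"claw":-1},{"dp":[0,0,-1],"dr":[0,0,0],"claw":-1},{"dp":[0,0,-1],"dr":[0,0,0],"claw":-1},{"dp":[0,0,0],"dr":[0,0,0],"claw":-1},{"dp":[0,0,0],"dr":[0,0,0],"claw":-1},{"dp":[0,0,0],"dr":[0,0,0],"claw":-1},{"dp":[0,0,0],"dr":[0,0,0],"claw":-1},{"dp":[0,0,0],"dr":[0,0,0],"claw":-1},{"dp":[0,0,0],"dr":[0,0,0],"claw":-1}]'; python3 -m handwheel '[{"dp":[0,0,42],"dr":[0,0,0],"claw":-1},{"dp":[0,-35,0],"dr":[0,0,0],"claw":-1},{"dp":[0.5,-33,0],"dr":[0,0,0],"claw":-1},{"dp":[0,0,-28],"dr":[0,0,0],"claw":-1},{"dp":[0,0,-6],"dr":[0,0,0],"claw":-1},{"dp":[0,0,-1],"dr":[0,0,0],"claw":-1},{"dp":[0,0,-1],"dr":[0,0,0],"claw":-1},{"dp":[0,0,-1],"dr":[0,0,0],"claw":-1},{"dp":[0,0,0],"dr":[0,0,0],"claw":-1},{"dp":[0,0,0],"dr":[0,0,0],"claw":-1}]'
```

```text
t: 39.4
ee_pos: [0.5861, 0.1537, 0.1152]
eef_rot: [0.497, 0.503, -0.496, 0.504]
force: [-9.8, -4.1, 23.5]
finger_gap: 0.004
t: 40.65
ee_pos: [0.5866, 0.0863, 0.1193]
eef_rot: [0.497, 0.503, -0.496, 0.504]
force: [-5.7, -0.2, 11.7]
finger_gap: 0.006
```

Every top is at its home height: 0.093, 0.085, 0.093 and 0.097 m. Retreat, then a final look.

```bash
python3 -m handwheel '[{"dp":[0,0,30],"dr":[0,0,0],"claw":-1},{"dp":[0,0,50],"dr":[0,0,0],"claw":-1},{"dp":[0,0,50],"dr":[0,0,0],"claw":-1},{"dp":[-10,-20,50],"dr":[0,0,0],"claw":-1},{"dp":[-30,-30,0],"dr":[0,0,0],"claw":-1},{"dp":[-30,0,0],"dr":[0,0,0],"claw":-1},{"dp":[0,0,0],"dr":[0,0,0],"claw":-1},{"dp":[0,0,0],"dr":[0,0,0],"claw":-1},{"dp":[0,0,0],"dr":[0,0,0],"claw":-1},{"dp":[0,0,0],"dr":[0,0,0],"claw":-1}]'
python3 - <<'E'
from h import *
wsnap('w10.png')
E
```

```text
t: 41.9
ee_pos: [0.5166, 0.0361, 0.2973]
eef_rot: [0.496, 0.503, -0.497, 0.503]
force: [-0.6, -0.1, -0.9]
finger_gap: -0.0
```

View pics/w10.png

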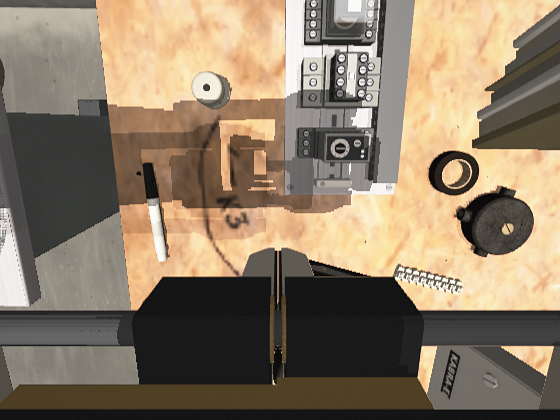

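The time relay (345,147), contact block (350,75) and square relay (350,10) are seated, and the arm is clear. The small relay is above this frame.

```bash
python3 -c "
from workcell import *
print(hand_in())"
```

```text
the job is handed in; nothing more can be done
None
```

All four parts are plugged into their matching devices on the rail: square relay, time relay, small relay and contact block, in that order. Each is pressed home and released. I handed the job in at about 42 s, with the arm clear of everything.

- **Pressing in:** each part was pushed down with 31–47 N and stopped within 1 mm of its expected height.
- **Check after release:** I touched each top with the closed fingers (12–24 N). The tops were at 93 mm (square), 85 mm (small), 93 mm (contact block) and 97 mm (time relay), all within 0.5 mm of the flush height.
- **Pictures:** an earlier scene view showed all four in place. The final wrist picture showed three of them seated; the small relay was outside that frame, so its last check is the finger touch.
- **Small disagreement:** the two relays ended 1–2 mm off my camera estimate of their openings along the rail, within the play of the openings.

I left the purple look-alike alone. No check failed.

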